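# Clear and close the socket drawer

## Task

The open top drawer of the steel tool chest will not shut. Take the spray can out of it and stand it upright in the shallow steel tray on the bench, then lay the ratchet, which lies across the drawer, down flat on the floor of the lane the can has left, and then push the drawer fully home until it snaps into its catch. Do not slam the drawer, leave both socket racks lying in it, and do not disturb the blue bottle, the jar on the chest or the battery.

Things in the scene. Friction and masses are not known exactly. Their poses are not given: they have to be found in the camera images.
- chest: fixed steel tool chest, 285 deep (x) x 262 wide (y) x 152 high. Origin: middle of its front face's lower edge, at bench level; +x points from the front into the chest, +y along the front. Its top panel is solid from 140 to 152 mm up. The top drawer comes out of the front towards -x; the space it enters is 54 mm high above its floor, so nothing higher goes in. The lower drawer is locked.
- drawer (a joint): how far the top drawer is out, m: 0 = fully home at its stop, at most 0.25; starts 0.20 to 0.23. About 1 to 2 N of friction; it stays where it is left, except at the catch: between about 14 and 8 mm from home a sprung roller pushes it back out with up to about 5 N; inside about 5 mm the roller snaps it home and holds it.
- drawer_lip (a point): middle of the outward face of the dark pull lip along the top edge of the drawer front, 130 mm above the bench: 256 long (y), 16 high, its top level with the front's top, standing 10 mm proud of the aluminium front below. Push anywhere along it, along +x; axes as the chest's. It is 25 mm before the chest's front face when the drawer is home.
- drawer_floor (a point): front edge of the drawer's inner floor, midway across, at the foot of the drawer front's inside; 86 mm above the bench; axes as the chest's; flush with the chest's front face when home. Inner x from 0 to +258. Dividers along x, 4 thick, at y = -38 and +38 make three lanes 72 wide centred at y = -76, 0, +76. Dividers and sides are 45 high, the front 52 high, 15 thick plus lip. Only the part before the chest's face is open from above.
- can_mid (a point): centre of the yellow spray can with a black band and a red cap, 50 diameter up to 86, cap 42 diameter up to 110 high (this point 55 above its base), about 0.16 kg, z up its axis; stands on the drawer floor in one of the three lanes, 60 mm in front of the chest's face, rising well above the dividers
- ratchet_mid (a point): stubby ratchet, red grip, steel head, 0.22 kg, 160 long along its x, this point half-way and 9 mm above its flat underside. Grip 20 wide x 18 high from x = -80 to +20, neck 14 wide to +47, head 34 diameter x 23 high at +63; balances near +5. Starts lying across the tops of the dividers, 131 mm above the bench, roughly along the chest's y, nearer the drawer's front than the can.
- tray: fixed square steel tray on the bench, 130 x 130 outside, 18 high, walls and floor 4 thick. Origin: centre of its underside, at bench level. Left or right of the drawer.
- rack1: socket rack with red base lying in one lane of the drawer, 110 long (x) x 58 wide x 36 high, origin under its centre; loose, 0.35 kg; stays in the drawer
- rack2: socket rack with green base, the same size, in another lane; stays in the drawer
- oil: blue bottle, bystander, 60 diameter x 170 high, origin under its centre, standing on the bench close before the drawer front
- jar: dark jar with yellow cap, bystander, 54 diameter x 70 high, origin under its centre, standing on the chest's top
- battery: black and red tool battery, bystander, 115 x 76 x 66 high, origin under its centre, on the bench on the other side of the drawer from the tray
Mind the look-alikes: they are no part of the job. Of the things that look like the part that bears ratchet_mid, the largest one is meant.

How it is judged:
By the outcome, as a careful person would: the job done as asked, in the order asked, and still so for the second after the job is handed in, with the robot touching nothing.
It also fails if it takes over 67 s, if anything falls off the work surface, if the arm or the gripper's body presses on something with over 40 N, if the wrist force passes 120 N, or if a joint passes its speed limit or range.

## Robot

A 6-joint arm with a two-finger parallel gripper is mounted at the origin on the work surface. World frame = base frame: x ahead of the robot, y to its left, z up, the work surface at z = 0. Lengths are in mm, angles in rad, forces in N, time in s.
With the tool pointing down it reaches from about 275 to 750 mm from the base axis. Payload 10.2 kg.
Tool frame: the origin (TCP) lies between the finger pads; the fingertips stand 17 mm ahead of it and the grasp point (between the pads) lies 2 mm behind it; z points along the fingers, y is the line along which they close (so a half turn about z gives the same grasp; the last joint's range is limited). The gripper opens to 85 mm and grips with 20 to 120 N. Pads are 22 mm wide; open, the fingers measure 114 mm over their backs; the gripper's body (76 mm by 85 mm) begins 54 mm behind the grasp point. The pads swing forward as they close: fully open they stand 13 mm farther back than shut.
Start: joints at [0.886, 0.313, 1.498, -0, 1.331, -0.223], TCP at [233.932, 470.007, 248.294] pointing down, gripper open.
Joint ranges: [-2.94, 2.94], [-0.97, 2.17], [0.19, 2.56], [-1.23, 4.37], [0.02, 3.11], [-2.88, 2.88]. Speed limits (rad/s): [2.39, 2.39, 3.01, 3.14, 3.14, 3.14].

## Interface

Orientations are given as a unit quaternion [w, x, y, z].
In Python, from rig import * gives the robot as it stands.
- The arm moves only by the tool step_arm, never from a script. Its argument "commands" is text: rows parted by semicolons, each of 7 numbers parted by spaces: the opening, from 0 (shut) to 1 (fully open), then the shift along the tool's x, y, z in cm, then the turn, a rotation vector about the tool's x, y, z in rad. In form: hand x y z rx ry rz; .... A call has 1 to 20 rows; each row is the pose to reach, as a shift and turn from the pose commanded when the call began, along the tool's axes at that moment; what a row does not reach only later rows make up. A row lasts 1/12 s, in which the tool goes at most 41.7 mm and 7.16 degrees, less where a joint would pass 70% of its speed; a pose out of reach is approached as far as the arm can. A call with a gripper value outside its range is refused whole. The fingers move at their own pace and stop on an object; "newtons" is the grip in N (left out, the last holds). Time passes only in rows, so rows that repeat a pose let the fingers close. It gives the time, the measured TCP pose, the force, the opening and the grip force at its end, in the units of the state.
- sense(): the state, without advancing time (a new reading comes with each control period).
- capture(name): name is "scene" or "top" or "wrist"; returns the picture (480x640x3 uint8, red, green, blue); there is no depth.
- camera_model(name): a dict with "mtx" (3x3 intrinsics, pixels), "eye" and "rotation" of the camera in the world. Camera axes: x right, y down, z forward; pixel columns grow to the right and rows downward; lengths in mm; the calibration is good to about 2 mm. The wrist camera is an equidistant fisheye: a pixel r from the principal point sees the ray r / f radians off the axis. A picture is of the moment at which its call begins: read the wrist's pose just before it. camera_model takes no time and is no camera call; for the wrist camera it gives the pose at the moment of the call.
- finish_job(): hands the job in; it is judged then, once.
Trained networks look in the newest picture that a camera, given by its name, has taken for a name from the list of things; names that differ only in an ending like _2 or _b are one class to them, and where a whole thing is asked for, a point or a joint stands for the part that bears it (a point fixed in the world has none). Each returns a list of dicts, best first, with "score" (0 to 1); they miss things now and then, are a little off and sometimes report something else, mostly with a low value. They report only what shows in the picture. A call takes as long as a camera call. They do not tell look-alikes from the thing itself.
- search_frame(camera, label): "rect" ([centre column, centre row, width, height] in pixels, round what is visible of it).
- trace(camera, label): "mask" (480x640 bool, what is visible of it) and "rect" ([centre column, centre row, width, height] in pixels, round what is visible of it).
- spot_point(camera, label): "xy" ([column, row] in pixels: a listed point, or the origin of a listed thing).
The state is a dict: "time_s": time; "joints": joint angles; "dq": joint speeds; "tau": joint torques, N m; "eef_pos": TCP position; "ee_rot": TCP orientation; "force": force on the tool from outside, world axes, zero at the start; "wrist_torque": the same for the moment, N m; "grip_width": opening from 0.0 (shut) to 1.0 (fully open); "grip_force": force on a finger pad.
Only numpy, scipy, OpenCV 4.12 (cv2) and the standard library are available. Lean on these libraries where they do the work, as an engineer would, in place of code of your own. Each camera call takes 0.05 s, during which the arm holds its last target. There are 200 camera calls.

## Working session

There is one attempt and no reset: what is moved stays moved. The work goes in short steps, Python scripts to look and compute and a tool call to move; the robot and the scene stay as the last step left them, time stands still between calls to the robot, and variables do not carry over. Pictures are saved under pics/ and viewed, at most 10 in all, crops included, and the job is handed in when it is done.

Besides the shell and the picture viewer there is one more tool, called after ">>>" as name(argument=value, ...) on one line, values as JSON. step_arm: Moves the arm, as the interface text tells. Its arguments: {"type":"object","properties":{"commands":{"type":"string"},"newtons":{"type":"number"}},"required":["commands"]}

```bash
mkdir -p pics; cat > h.py <<'E'
from rig import *
import numpy as np, cv2
from scipy.spatial.transform import Rotation as R
def ray(cam,px,m=None):
    m=m or camera_model(cam); K=np.array(m["mtx"]); 
    x=(px[0]-K[0,2])/K[0,0]; y=(px[1]-K[1,2])/K[1,1]
    if cam=="wrist":
        r=np.hypot(x,y); d=np.array([x/r*np.sin(r),y/r*np.sin(r),np.cos(r)]) if r>1e-9 else np.array([0,0,1.])
    else: d=np.array([x,y,1.])
    return np.array(m["eye"]), np.array(m["rotation"])@d
def atz(cam,px,z,m=None):
    e,d=ray(cam,px,m); return e+d*(z-e[2])/d[2]
def save(cam,name):
    im=capture(cam); cv2.imwrite(f"pics/{name}.png",im[:,:,::-1]); return im
E
cat > a.py <<'E'
from h import *
np.set_printoptions(precision=1,suppress=True)
ims=[save(c,c+"0") for c in("scene","top")]
m=camera_model("top");print(m);print(camera_model("scene"))
Z=dict(chest=0,drawer_lip=130,drawer_floor=86,can_mid=141,ratchet_mid=140,tray=0,rack1=86,rack2=86,oil=0,jar=152,battery=0)
for l,z in Z.items():
  for c in("top","scene"):
    print(l,c,[(np.round(r["score"],2),np.array(r["xy"]),atz(c,r["xy"],z)[:2]) for r in spot_point(c,l)[:4]])
print(sense())
E
python3 a.py
```

```text
{'mtx': array([[604.4,   0. , 323. ],
       [  0. , 604.4, 245.5],
       [  0. ,   0. ,   1. ]]), 'eye': array([ 423.5,  -11.4, 1075. ]), 'rotation': array([-0.1,  0.7, -0.7,  0.1])}
{'mtx': array([[594.7,   0. , 319.1],
       [  0. , 594.7, 234.6],
       [  0. ,   0. ,   1. ]]), 'eye': array([1195.9, -384. ,  777.3]), 'rotation': array([-0.3,  0.8,  0.5, -0.2])}Traceback (most recent call last):
  File "a.py", line 8, in <module>
    print(l,c,[(np.round(r["score"],2),np.array(r["xy"]),atz(c,r["xy"],z)[:2]) for r in spot_point(c,l)[:4]])
                                                         ~~~^^^^^^^^^^^^^
  File "h.py", line 12, in atz
    e,d=ray(cam,px,m); return e+d*(z-e[2])/d[2]
        ~~~^^^^^^^^^^
  File "h.py", line 10, in ray
    return np.array(m["eye"]), np.array(m["rotation"])@d
                               ~~~~~~~~~~~~~~~~~~~~~~~^~
ValueError: matmul: Input operand 1 has a mismatch in its core dimension 0, with gufunc signature (n?,k),(k,m?)->(n?,m?) (size 3 is different from 4)
```

```bash
sed -i 's/np.array(m\["rotation"\])@d/R.from_quat(np.roll(m["rotation"],-1)).apply(d)/' h.py; python3 a.py
```

```text
{'mtx': array([[604.4,   0. , 323. ],
       [  0. , 604.4, 245.5],
       [  0. ,   0. ,   1. ]]), 'eye': array([ 423.5,  -11.4, 1075. ]), 'rotation': array([-0.1,  0.7, -0.7,  0.1])}
{'mtx': array([[594.7,   0. , 319.1],
       [  0. , 594.7, 234.6],
       [  0. ,   0. ,   1. ]]), 'eye': array([1195.9, -384. ,  777.3]), 'rotation': array([-0.3,  0.8,  0.5, -0.2])}
chest top [(np.float64(0.55), array([348.4, 192.2]), array([703.3, -64.6])), (np.float64(0.34), array([400. , 205.3]), array([ 681.1, -159.3]))]
chest scene []
drawer_lip top [(np.float64(0.64), array([372.7, 321.2]), array([464.1, -99.1]))]
drawer_lip scene [(np.float64(0.89), array([235. , 193.2]), array([464.2, -97.8]))]
drawer_floor top [(np.float64(0.66), array([369.1, 305. ]), array([492.2, -97.1])), (np.float64(0.47), array([304.4, 217.9]), array([634.9,  12.5]))]
drawer_floor scene [(np.float64(0.65), array([247.1, 219.5]), array([488.9, -91. ]))]
can_mid top [(np.float64(0.97), array([353., 207.]), array([642.7, -65.3]))]
can_mid scene [(np.float64(0.81), array([304.4, 244.3]), array([639.7, -64.4]))]
ratchet_mi
[... 1319 characters left out ...]
])), (np.float64(0.36), array([404. , 359.2]), array([ 407.5, -144.7]))]
jar scene [(np.float64(0.92), array([339.5, 309.5]), array([780.7, -92.2]))]
battery top [(np.float64(0.9), array([488. , 283.5]), array([ 541.5, -317.2]))]
battery scene [(np.float64(0.76), array([135.1, 326.3]), array([ 539. , -324.4]))]
{'time_s': 1.35, 'joints': array([ 0.9,  0.3,  1.5, -0. ,  1.3, -0.2]), 'dq': array([ 0.,  0., -0.,  0., -0.,  0.]), 'tau': array([ -0. , -41.2, -26. ,  -0. ,   0. ,  -0. ]), 'eef_pos': array([233.9, 470. , 248.3]), 'ee_rot': array([-0. ,  0.2,  1. , -0. ]), 'force': array([-0.9,  0.1,  0.4]), 'wrist_torque': array([ 0.,  0., -0.]), 'grip_force': 0.0, 'grip_width': 1.0030460132204475}
```

View pics/top0.png

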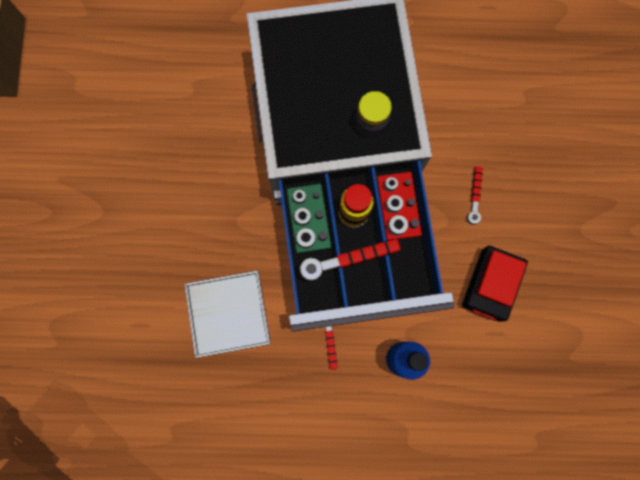

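View pics/scene0.png

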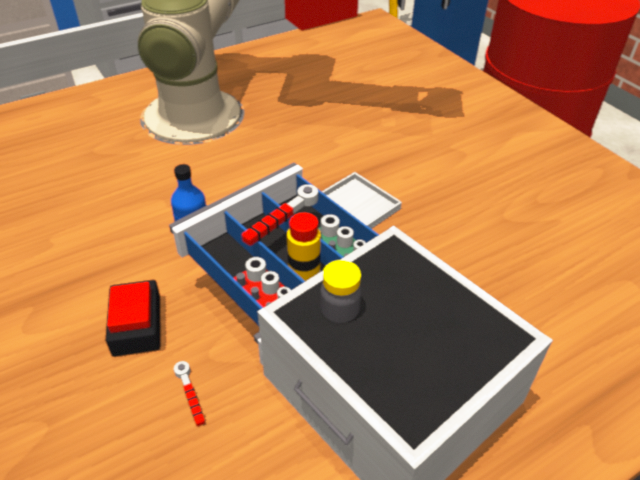

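```bash
cat > b.py <<'E'
from h import *
np.set_printoptions(precision=2,suppress=True)
im=cv2.imread("pics/top0.png")
t=im[130:345,230:510]; cv2.imwrite("pics/crop1.png",cv2.resize(t,None,fx=2.8,fy=2.8,interpolation=cv2.INTER_CUBIC))
hsv=cv2.cvtColor(im,cv2.COLOR_BGR2HSV)
# bottom boundary of the light front edges
g=(hsv[:,:,1]<50)&(hsv[:,:,2]>140)
def edge(c0,c1,r0,r1,z,last=True):
    P=[]
    for c in range(c0,c1):
        k=np.where(g[r0:r1,c])[0]
        if len(k): P.append(atz("top",(c,r0+(k[-1]+.5 if last else k[0]-.5)),z)[:2])
    P=np.array(P); vx,vy,x,y=cv2.fitLine(P.astype(np.float32),cv2.DIST_HUBER,0,.01,.01).ravel()
    res=(P-[x,y])@[-vy,vx]
    print(len(P),"ends",P[0],P[-1],"yaw y-axis",np.degrees(np.arctan2(-vx*np.sign(vy),abs(vy))),"std",res.std(), np.median(abs(res))); return
edge(300,450,290,335,138); edge(300,450,285,335,138,False)
edge(285,420,150,195,152)
red=((hsv[:,:,0]<8)|(hsv[:,:,0]>172))&(hsv[:,:,1]>150)&(hsv[:,:,2]>80)
m=np.zeros_like(red);m[238:270,335:401]=red[238:270,335:401]
n,l,s,c=cv2.connectedComponentsWithStats(m.astype(np.uint8)); print(s[1:],c[1:])
ys,xs=np.where(m);P=np.array([atz("top",p,149)[:2] for p in zip(xs,ys)])
for q in[(311,268.5)]:print("head",atz("top",q,154))
for p in (1,99):
  pass
vx,vy,x,y=cv2.fitLine(P.astype(np.float32),cv2.DIST_HUBER,0,.01,.01).ravel();tt=(P-[x,y])@[vx,vy]
print("grip dir",vx,vy,[x,y],"ends",np.array([x,y])+tt.min()*np.array([vx,vy]),np.array([x,y])+tt.max()*np.array([vx,vy]))
# triangulate
def tri(l,pt,ps):
    e1,d1=ray("top",pt);e2,d2=ray("scene",ps)
    k=np.linalg.lstsq(np.c_[d1,-d2],e2-e1,rcond=None)[0];a=e1+k[0]*d1;b=e2+k[1]*d2;print(l,(a+b)/2,"gap",np.linalg.norm(a-b))
tri("can",(353,207),(304.4,244.3));tri("rat",(351.8,258.5),(280.8,216.9));tri("lip",(372.7,321.2),(235,193.2));tri("tray",(231.2,315.4),(355.9,211.8))
print(R.from_quat(np.roll(sense()["ee_rot"],-1)).as_matrix())
E
python3 b.py
```

```text
150 ends [459.27  13.54] [ 496.86 -216.62] yaw y-axis 9.507961 std 3.176730857467059 0.3900962411054788
150 ends [473.05  13.93] [ 510.85 -216.79] yaw y-axis 9.40663 std 0.4580783173718926 0.43270199196264775
135 ends [688.35  43.38] [ 723.4  -168.52] yaw y-axis 9.440322 std 13.670763484488129 0.475128057663495
[[387 238  14  15 173]
 [375 242  13  15 146]
 [350 246  26  18 292]
 [337 253  14  14 143]] [[393.13 244.59]
 [380.8  248.97]
 [362.23 254.07]
 [344.06 259.48]]
head [541.3   -1.42 154.  ]
grip dir 0.3117164 -0.95017517 [np.float32(569.7845), np.float32(-90.93911)] ends [554.27 -43.64] [ 586.24 -141.1 ]
can [641.98 -65.41 143.46] gap 0.5760092753112896
rat [561.45 -63.89 135.86] gap 2.1993390264978676
lip [464.38 -98.54 130.43] gap 1.1941877999408688
tray [476.74 144.25 -12.99] gap 7.7801043570158095
[[-0.9   0.45 -0.  ]
 [ 0.45  0.9  -0.  ]
 [-0.   -0.   -1.  ]]
```

View pics/crop1.png

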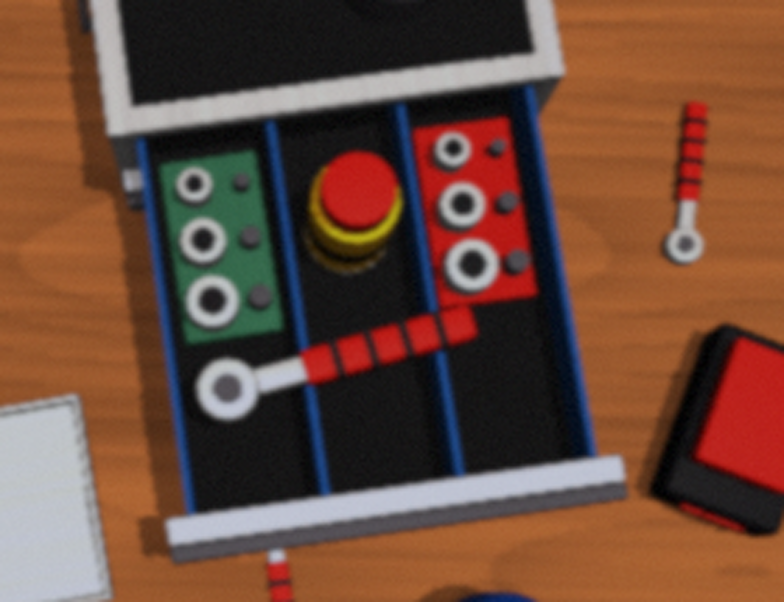

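The ratchet candidates in the top view are (352,258), which lies across the dividers, and two smaller ones on the bench at (479,193) and (327,338). The crop confirms the one in the drawer is the largest and the one meant. The can is in the middle lane at (353,207). The tray is at (228,314), to the left, and the oil bottle is at (408,359).

```bash
cat >> h.py <<'E'
def go(*tg):
    "tg: (x,y,z,angle deg of tool y in world); prints shift cm and turn in tool frame"
    s=sense(); p=np.array(s["eef_pos"]); M=R.from_quat(np.roll(s["ee_rot"],-1)).as_matrix()
    for t in tg:
        a=np.radians(t[3]); y=np.array([np.cos(a),np.sin(a),0]); z=np.array([0,0,-1.]); T=np.c_[np.cross(y,z),y,z]
        print(t,np.round(M.T@(np.array(t[:3])-p)/10,2),np.round(R.from_matrix(M.T@T).as_rotvec(),3))
E
python3 - <<'E'
from h import *
go((440,200,300,80),(641.5,-65.3,290,99.45),(641.5,-65.3,155,99.45))
# tray centre from mask
r=trace("top","tray"); m=r[0]["mask"].astype(np.uint8); c,wh,a=cv2.minAreaRect(max(cv2.findContours(m,0,2)[0],key=cv2.contourArea)); print(c,wh,a,atz("top",c,15))
E
```

```text
(440, 200, 300, 80) [-30.48 -14.99  -5.17] [-0.     0.    -0.287]
(641.5, -65.3, 290, 99.45) [-60.34 -29.76  -4.17] [-0.    -0.    -0.627]
(641.5, -65.3, 155, 99.45) [-60.34 -29.76   9.33] [-0.    -0.    -0.627]
(226.7027130126953, 313.2161865234375) (76.93872833251953, 76.60993194580078) 80.53767395019531 [477.11975083 144.89646068  15.        ]
```

>>> step_arm(commands="1 -30 -15 -5 0 0 -0.29;1 -30 -15 -5 0 0 -0.29;1 -30 -15 -5 0 0 -0.29;1 -30 -15 -5 0 0 -0.29;1 -30 -15 -5 0 0 -0.29;1 -30 -15 -5 0 0 -0.29;1 -60.3 -29.8 -4.2 0 0 -0.627;1 -60.3 -29.8 -4.2 0 0 -0.627;1 -60.3 -29.8 -4.2 0 0 -0.627;1 -60.3 -29.8 -4.2 0 0 -0.627;1 -60.3 -29.8 -4.2 0 0 -0.627;1 -60.3 -29.8 -4.2 0 0 -0.627;1 -60.3 -29.8 -4.2 0 0 -0.627;1 -60.3 -29.8 -4.2 0 0 -0.627;1 -60.3 -29.8 -4.2 0 0 -0.627;1 -60.3 -29.8 -4.2 0 0 -0.627;1 -60.3 -29.8 -4.2 0 0 -0.627;1 -60.3 -29.8 -4.2 0 0 -0.627;1 -60.3 -29.8 -4.2 0 0 -0.627;1 -60.3 -29.8 -4.2 0 0 -0.627", newtons=40)

```text
time_s: 3.07
eef_pos: [640.8, -65.0, 290.1]
ee_rot: [-0.0, -0.083, 0.997, 0.0]
force: [-0.5, -0.2, -0.3]
grip_width: 1.004
grip_force: 0.0
```

```bash
python3 - <<'E'
from h import *
im=save("wrist","w1")
for l,z in(("can_mid",141),("ratchet_mid",140),("drawer_lip",130)):
  print(l,[(r["score"],r["xy"],atz("wrist",r["xy"],z)) for r in spot_point("wrist",l)[:2]])
go((641.5,-65.3,155,99.45))
E
```

```text
can_mid [(0.69, [393.8, 217.0], array([619.27957737,  -8.41496044, 141.        ])), (0.44, [315.3, 45.3], array([501.47772555, -89.61725402, 141.        ]))]
ratchet_mid [(0.72, [124.8, 224.1], array([ 660.85644222, -226.39098664,  140.        ])), (0.58, [345.7, 123.5], array([556.17486642, -57.77793957, 140.        ]))]
drawer_lip [(0.73, [315.5, 6.0], array([466.25469718, -95.61455009, 130.        ]))]
(641.5, -65.3, 155, 99.45) [-0.06 -0.09 13.59] [-0.     0.001  0.001]
```

View pics/w1.png

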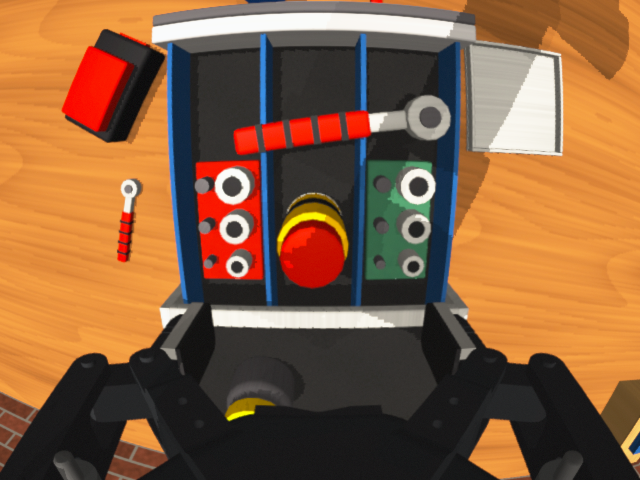

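The wrist view shows the can's cap centred at about (312,253) between the open fingers, with the ratchet in front of it.

```bash
python3 - <<'E'
from h import *
print(atz("wrist",(312,254),196),atz("wrist",(428,117),154),atz("wrist",(236,142),149),atz("wrist",(370,124),149))
E
```

```text
[641.08159187 -68.02825633 196.        ] [539.92000674  -1.40234874 154.        ] [ 581.88793832 -134.46382668  149.        ] [553.64195995 -41.27345595 149.        ]
```

>>> step_arm(commands="1 0 -0.2 3 0 0 0;1 0 -0.2 6 0 0 0;1 0 -0.2 9 0 0 0;1 0 -0.2 11.5 0 0 0;1 0 -0.2 13 0 0 0;1 0 -0.2 13.5 0 0 0;1 0 -0.2 13.5 0 0 0;0.4 0 -0.2 13.5 0 0 0;0.4 0 -0.2 13.5 0 0 0;0.4 0 -0.2 13.5 0 0 0;0.4 0 -0.2 13.5 0 0 0;0.4 0 -0.2 13.5 0 0 0;0.4 0 -0.2 13.5 0 0 0;0.4 0 -0.2 13.5 0 0 0", newtons=35)

```text
time_s: 4.43
eef_pos: [641.9, -67.6, 156.8]
ee_rot: [0.001, -0.082, 0.997, -0.0]
force: [-0.2, 0.0, 5.3]
grip_width: 0.574
grip_force: 35.7
```

```bash
python3 - <<'E'
from h import *
go((641.9,-67.6,260,99.45),(477,147,260,99.45),(477,147,77,99.45))
E
```

```text
(641.9, -67.6, 260, 99.45) [-3.000e-02 -1.000e-02 -1.032e+01] [-0.001  0.002  0.   ]
(477, 147, 260, 99.45) [ 12.71  23.86 -10.37] [-0.001  0.002  0.   ]
(477, 147, 77, 99.45) [12.75 23.88  7.93] [-0.001  0.002  0.   ]
```

>>> step_arm(commands="0.4 0 0 -2 0 0 0;0.4 0 0 -5 0 0 0;0.4 0 0 -8 0 0 0;0.4 0 0 -10.4 0 0 0;0.4 1.5 3 -10.4 0 0 0;0.4 3 6 -10.4 0 0 0;0.4 4.5 9 -10.4 0 0 0;0.4 6 12 -10.4 0 0 0;0.4 8 15 -10.4 0 0 0;0.4 9.6 18 -10.4 0 0 0;0.4 11.2 21 -10.4 0 0 0;0.4 12.7 23.9 -10.4 0 0 0;0.4 12.7 23.9 -10.4 0 0 0;0.4 12.7 23.9 -8 0 0 0;0.4 12.7 23.9 -5 0 0 0;0.4 12.7 23.9 -2 0 0 0;0.4 12.7 23.9 1 0 0 0;0.4 12.7 23.9 3.5 0 0 0;0.4 12.7 23.9 5.5 0 0 0;0.4 12.7 23.9 5.5 0 0 0")

```text
time_s: 6.1
eef_pos: [474.8, 147.1, 97.0]
ee_rot: [-0.003, -0.082, 0.997, 0.0]
force: [0.4, 0.3, -1.4]
grip_width: 0.577
grip_force: 37.0
```

```bash
python3 - <<'E'
from h import *
im=save("scene","s2")
go((477,147,77,99.45)); print(sense()["force"])
cv2.imwrite("pics/s2c.png",cv2.resize(im[120:320,160:440,::-1],None,fx=2.8,fy=2.8))
E
```

```text
(477, 147, 77, 99.45) [-0.1  -0.04  2.22] [ 0.    -0.004  0.   ]
[-0.00292718  0.38947158 -0.41284874]
```

View pics/s2c.png

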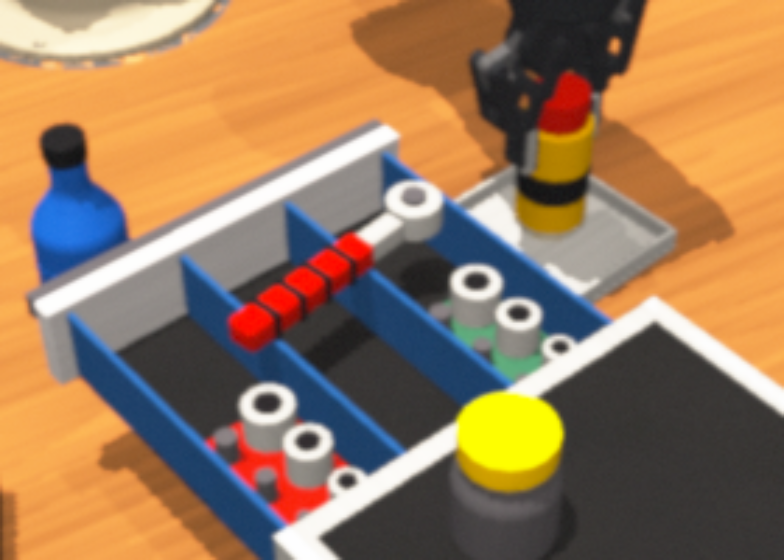

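The can hangs upright over the tray, at crop pixel (552,180), and the ratchet is undisturbed.

>>> step_arm(commands="0.4 0 0 0.8 0 0 0;0.4 0 0 1.4 0 0 0;0.4 0 0 1.8 0 0 0;0.4 0 0 2.1 0 0 0;0.4 0 0 2.3 0 0 0;0.4 0 0 2.3 0 0 0;0.4 0 0 2.3 0 0 0")

```text
time_s: 6.73
eef_pos: [476.9, 147.5, 77.5]
ee_rot: [0.0, -0.083, 0.997, -0.0]
force: [0.1, -0.3, -1.6]
grip_width: 0.573
grip_force: 37.0
```

>>> step_arm(commands="0.4 0 0 0.1 0 0 0;0.4 0 0 0.2 0 0 0;0.4 0 0 0.2 0 0 0;0.4 0 0 0.2 0 0 0")

```text
time_s: 7.07
eef_pos: [476.7, 147.4, 75.3]
ee_rot: [-0.0, -0.082, 0.997, 0.0]
force: [0.7, -0.6, -1.4]
grip_width: 0.577
grip_force: 37.0
```

>>> step_arm(commands="0.4 0 0 0.1 0 0 0;0.4 0 0 0.1 0 0 0;0.4 0 0 0.2 0 0 0;0.4 0 0 0.2 0 0 0")

```text
time_s: 7.4
eef_pos: [477.3, 147.5, 74.8]
ee_rot: [0.001, -0.083, 0.997, -0.0]
force: [-5.3, -0.5, 15.2]
grip_width: 0.576
grip_force: 38.4
```

>>> step_arm(commands="0.4 0 0 -0.1 0 0 0;0.65 0 0 -0.1 0 0 0;0.75 0 0 -0.1 0 0 0;1 0 0 -0.1 0 0 0;1 0 0 -0.1 0 0 0;1 0 0 -0.1 0 0 0;1 0 0 -1 0 0 0;1 0 0 -3 0 0 0;1 0 0 -6 0 0 0;1 0 0 -9 0 0 0;1 0 0 -12 0 0 0;1 0 0 -15 0 0 0;1 0 0 -17 0 0 0;1 0 0 -17 0 0 0;1 0 0 -17 0 0 0")

```text
time_s: 8.65
eef_pos: [476.9, 147.5, 244.4]
ee_rot: [0.001, -0.083, 0.997, -0.0]
force: [-0.2, -0.2, -0.3]
grip_width: 0.997
grip_force: 0.0
```

```bash
python3 - <<'E'
from h import *
im=save("top","t3")
for l,z in(("can_mid",59),("ratchet_mid",140)):
  print(l,[(round(r["score"],2),r["xy"],atz("top",r["xy"],z)) for r in spot_point("top",l)[:3]])
go((559,-57.5,250,17.8),(559,-57.5,149,17.8))
E
```

```text
can_mid [(0.69, [222.4, 306.6], array([485.73571077, 146.123246  ,  59.        ]))]
ratchet_mid [(0.69, [475.7, 194.6], array([ 668.11433171, -260.96019414,  140.        ])), (0.64, [327.7, 337.9], array([436.78288528, -29.52661248, 140.        ])), (0.61, [347.6, 257.6], array([561.61942392, -58.04613513, 140.        ]))]
(559, -57.5, 250, 17.8) [ -4.79 -21.57  -0.78] [-1.000e-03 -2.000e-03  1.425e+00]
(559, -57.5, 149, 17.8) [ -4.81 -21.57   9.32] [-1.000e-03 -2.000e-03  1.425e+00]
```

>>> step_arm(commands="0.6 -0.4 -1.8 -0.8 0 0 0.12;0.6 -0.8 -3.6 -0.8 0 0 0.24;0.6 -1.2 -5.4 -0.8 0 0 0.36;0.6 -1.6 -7.2 -0.8 0 0 0.48;0.6 -2 -9 -0.8 0 0 0.6;0.6 -2.4 -10.8 -0.8 0 0 0.72;0.6 -2.8 -12.6 -0.8 0 0 0.84;0.6 -3.2 -14.4 -0.8 0 0 0.96;0.6 -3.6 -16.2 -0.8 0 0 1.08;0.6 -4 -18 -0.8 0 0 1.2;0.6 -4.4 -20 -0.8 0 0 1.32;0.6 -4.8 -21.5 -0.8 0 0 1.43;0.6 -4.8 -21.5 -0.8 0 0 1.43;0.6 -4.8 -21.5 2 0 0 1.43;0.6 -4.8 -21.5 4 0 0 1.43;0.6 -4.8 -21.5 4 0 0 1.43;0.6 -4.8 -21.5 4 0 0 1.43")

```text
time_s: 10.22
eef_pos: [558.9, -56.1, 202.7]
ee_rot: [-0.001, 0.59, 0.807, -0.0]
force: [-0.9, 0.2, 0.9]
grip_width: 0.597
grip_force: 0.0
```

```bash
python3 - <<'E'
from h import *
save("wrist","w4")
go((558.5,-57,150,17.5))
E
```

```text
(558.5, -57, 150, 17.5) [-0.03 -0.12  5.4 ] [0.    0.    0.002]
```

View pics/w4.png

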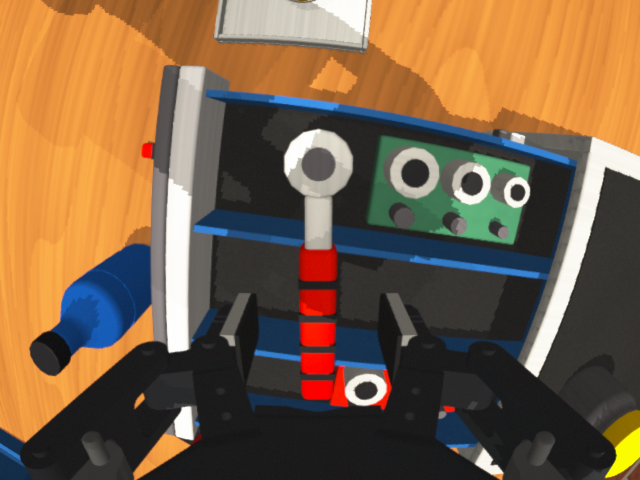

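The ratchet is centred between the fingers (column 318) and aligned with the tool, so I descend and grip.

>>> step_arm(commands="0.6 0 -0.1 2 0 0 0;0.6 0 -0.1 3.5 0 0 0;0.6 0 -0.1 4.6 0 0 0;0.6 0 -0.1 5.2 0 0 0;0.6 0 -0.1 5.4 0 0 0;0.6 0 -0.1 5.4 0 0 0;0.1 0 -0.1 5.4 0 0 0;0.1 0 -0.1 5.4 0 0 0;0.1 0 -0.1 5.4 0 0 0;0.1 0 -0.1 5.4 0 0 0;0.1 0 -0.1 5.4 0 0 0;0.1 0 -0.1 5.4 0 0 0", newtons=60)

```text
time_s: 11.27
eef_pos: [558.9, -57.1, 150.3]
ee_rot: [0.001, 0.591, 0.807, 0.0]
force: [-0.4, 0.4, 5.2]
grip_width: 0.214
grip_force: 59.4
```

```bash
python3 - <<'E'
from h import *
a=np.radians(9.45);X=np.array([np.cos(a),np.sin(a)]);Y=np.array([-X[1],X[0]])
hsv=cv2.cvtColor(cv2.imread("pics/t3.png"),cv2.COLOR_BGR2HSV)
b=(hsv[:,:,0]>100)&(hsv[:,:,0]<125)&(hsv[:,:,1]>140)&(hsv[:,:,2]>70)
L=np.array([464.4,-98.2])
for r in (185,200,215,275,290):
  k=np.where(b[r,270:450])[0]+270
  out=[]
  for s in np.split(k,np.where(np.diff(k)>2)[0]+1):
    if len(s): q=atz("top",(s.mean(),r),131)[:2]-L; out.append((len(s),round(q@X),round(q@Y,1)))
  print(r,out)
can=np.array([641.2,-66.5]);print((can-L)@X,(can-L)@Y)
go((558.9,-57.1,215,99.45))
E
```

```text
185 [(4, 236, np.float64(112.4)), (4, 225, np.float64(37.5)), (3, 214, np.float64(-38.4)), (1, 204, np.float64(-113.6))]
200 [(4, 211, np.float64(112.5)), (3, 200, np.float64(37.1)), (4, 189, np.float64(-38.5)), (2, 179, np.float64(-113.4))]
215 [(3, 186, np.float64(111.7)), (4, 175, np.float64(36.6)), (3, 165, np.float64(-38.6)), (2, 154, np.float64(-114.0))]
275 [(3, 88, np.float64(112.0)), (4, 78, np.float64(36.6)), (3, 67, np.float64(-39.0)), (2, 56, np.float64(-113.1))]
290 [(2, 65, np.float64(111.3)), (4, 54, np.float64(37.0)), (4, 43, np.float64(-39.1)), (2, 32, np.float64(-113.7))]
179.60541570503742 2.2415729791199333
(558.9, -57.1, 215, 99.45) [-0.    0.01 -6.47] [ 1.00e-03  2.00e-03 -1.43e+00]
```

>>> step_arm(commands="0.1 0 0 -2 0 0 0;0.1 0 0 -4.5 0 0 0;0.1 0 0 -6.5 0 0 0;0.1 0 0 -6.5 0 0 -0.12;0.1 0 0 -6.5 0 0 -0.24;0.1 0 0 -6.5 0 0 -0.36;0.1 0 0 -6.5 0 0 -0.48;0.1 0 0 -6.5 0 0 -0.6;0.1 0 0 -6.5 0 0 -0.72;0.1 0 0 -6.5 0 0 -0.84;0.1 0 0 -6.5 0 0 -0.96;0.1 0 0 -6.5 0 0 -1.08;0.1 0 0 -6.5 0 0 -1.2;0.1 0 0 -6.5 0 0 -1.32;0.1 0 0 -6.5 0 0 -1.43;0.1 0 0 -6.5 0 0 -1.43;0.1 0 0 -6.5 0 0 -1.43")

```text
time_s: 12.68
eef_pos: [558.4, -57.0, 214.0]
ee_rot: [-0.0, -0.081, 0.997, 0.0]
force: [-0.8, -0.4, -2.0]
grip_width: 0.218
grip_force: 59.1
```

```bash
python3 - <<'E'
from h import *
w=save("wrist","w5");s=save("scene","s5")
cv2.imwrite("pics/m5.png",cv2.hconcat([cv2.resize(w,(400,300))[:,:,::-1],cv2.resize(s[110:290,160:400],(400,300))[:,:,::-1]]))
go((587.8,-78.5,215,99.45),(587.8,-78.5,106,99.45))
E
```

```text
(587.8, -78.5, 215, 99.45) [-2.55 -2.59 -0.09] [ 0.    -0.    -0.003]
(587.8, -78.5, 106, 99.45) [-2.56 -2.6  10.81] [ 0.    -0.    -0.003]
```

View pics/m5.png

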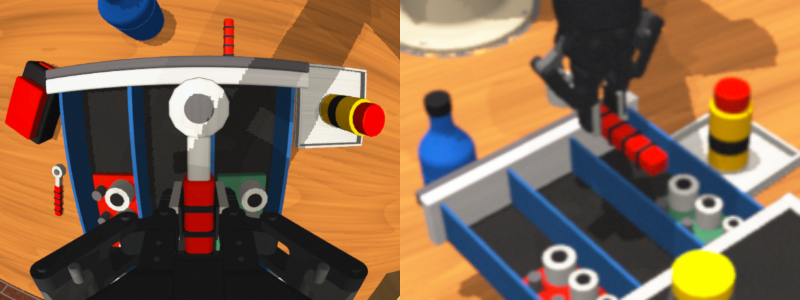

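The ratchet is held level along the lane with its head to the front, and the can stands upright in the tray. Next I move over the lane and lower it in steps.

>>> step_arm(commands="0.1 -1.3 -1.3 0 0 0 0;0.1 -2.5 -2.6 0 0 0 0;0.1 -2.5 -2.6 0 0 0 0;0.1 -2.5 -2.6 2 0 0 0;0.1 -2.5 -2.6 4 0 0 0;0.1 -2.5 -2.6 6 0 0 0;0.1 -2.5 -2.6 7.5 0 0 0;0.1 -2.5 -2.6 8.5 0 0 0;0.1 -2.5 -2.6 8.5 0 0 0;0.1 -2.5 -2.6 8.5 0 0 0")

```text
time_s: 13.62
eef_pos: [587.5, -78.5, 129.6]
ee_rot: [-0.0, -0.082, 0.997, 0.0]
force: [0.0, 0.1, -2.5]
grip_width: 0.211
grip_force: 59.1
```

>>> step_arm(commands="0.1 0 0 0.5 0 0 0;0.1 0 0 1 0 0 0;0.1 0 0 1.5 0 0 0;0.1 0 0 1.9 0 0 0;0.1 0 0 2.2 0 0 0;0.1 0 0 2.2 0 0 0;0.1 0 0 2.2 0 0 0")

```text
time_s: 14.2
eef_pos: [587.4, -78.6, 107.2]
ee_rot: [-0.0, -0.082, 0.997, 0.0]
force: [0.1, 0.0, -1.9]
grip_width: 0.216
grip_force: 59.1
```

>>> step_arm(commands="0.1 0 0 0.1 0 0 0;0.1 0 0 0.2 0 0 0;0.1 0 0 0.2 0 0 0")

```text
time_s: 14.45
eef_pos: [587.5, -78.6, 105.4]
ee_rot: [0.0, -0.082, 0.997, -0.0]
force: [-0.1, -0.5, -2.1]
grip_width: 0.212
grip_force: 59.1
```

>>> step_arm(commands="0.1 0 0 0.1 0 0 0;0.1 0 0 0.1 0 0 0;0.1 0 0 0.1 0 0 0")

```text
time_s: 14.7
eef_pos: [588.0, -78.6, 105.3]
ee_rot: [0.001, -0.083, 0.997, -0.0]
force: [-0.6, 1.1, 6.1]
grip_width: 0.213
grip_force: 60.1
```

>>> step_arm(commands="0.3 0 0 0 0 0 0;0.35 0 0 0 0 0 0;0.35 0 0 0 0 0 0;0.35 0 0 0 0 0 0;0.35 0 0 -1 0 0 0;0.35 0 0 -2.5 0 0 0;0.35 0 0 -5 0 0 0;0.35 0 0 -8 0 0 0;0.35 0 0 -11 0 0 0;0.35 0 0 -14 0 0 0;0 0 0 -14 0 0 0;0 0 0 -14 0 0 0")

```text
time_s: 15.7
eef_pos: [587.8, -78.9, 246.0]
ee_rot: [0.001, -0.082, 0.997, -0.001]
force: [-0.8, 0.3, -0.2]
grip_width: 0.077
grip_force: 0.0
```

```bash
python3 - <<'E'
from h import *
w=save("wrist","w6");t=save("top","t6")
cv2.imwrite("pics/m6.png",cv2.hconcat([cv2.resize(w,(400,300))[:,:,::-1],cv2.resize(t[150:390,170:490],(400,300))[:,:,::-1]]))
a=np.radians(9.45);X=np.array([np.cos(a),np.sin(a)]);Y=np.array([-X[1],X[0]])
print("lip",[(r["score"],atz("top",r["xy"],130)) for r in spot_point("top","drawer_lip")[:1]])
L=np.array([464.4,-98.2]); S=L-45*X+35*Y; E=L+35*Y; oil=np.array([404,-160])
print(S,E,(oil-L)@X,(oil-L)@Y)
go((587.5,-78.5,250,99.45),(*S,250,99.45),(*S,142,99.45))
E
```

```text
lip [(0.49, array([468.64606033, 123.62319364, 130.        ]))]
[414.2641438  -71.06338409] [458.65346037 -63.674976  ] -69.72707425141603 -51.044442560748095
(587.5, -78.5, 250, 99.45) [-0.05 -0.   -0.7 ] [ 0.001 -0.002  0.   ]
(np.float64(414.2641437971475), np.float64(-71.0633840944215), 250, 99.45) [16.91  3.58 -0.66] [ 0.001 -0.002  0.   ]
(np.float64(414.2641437971475), np.float64(-71.0633840944215), 142, 99.45) [16.89  3.57 10.14] [ 0.001 -0.002  0.   ]
```

View pics/m6.png

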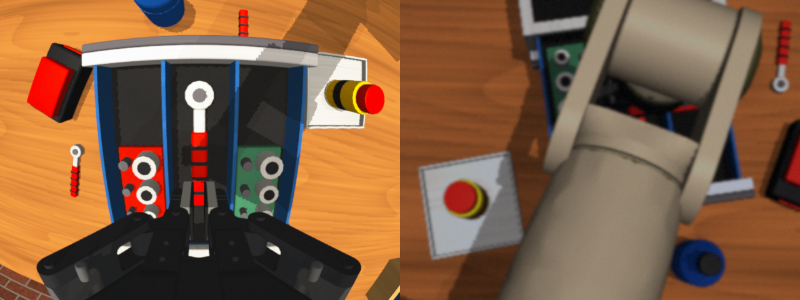

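The ratchet lies flat in the middle lane with both racks beside it, and the can stands in the tray. I take the closed fingers to the front of the lip, left of centre and away from the bottle.

>>> step_arm(commands="0 3.5 1.3 -0.7 0 0 0;0 7 2.6 -0.7 0 0 0;0 10.5 3.9 -0.7 0 0 0;0 14 5.2 -0.7 0 0 0;0 16.9 6.1 -0.7 0 0 0;0 16.9 6.1 -0.7 0 0 0;0 16.9 6.1 -0.7 0 0 0;0 16.9 6.1 2.5 0 0 0;0 16.9 6.1 5.5 0 0 0;0 16.9 6.1 8.5 0 0 0;0 16.9 6.1 10.8 0 0 0;0 16.9 6.1 10.8 0 0 0;0 16.9 6.1 10.8 0 0 0")

```text
time_s: 16.93
eef_pos: [411.0, -46.3, 135.8]
ee_rot: [-0.001, -0.082, 0.997, 0.001]
force: [0.1, 0.7, -0.2]
grip_width: 0.002
grip_force: 0.0
```

```bash
python3 - <<'E'
from h import *
w=save("wrist","w7");t=save("scene","s7")
cv2.imwrite("pics/m7.png",cv2.hconcat([cv2.resize(w,(400,300))[:,:,::-1],cv2.resize(t[110:290,160:400],(400,300))[:,:,::-1]]))
E
```

```text
(no output)
```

View pics/m7.png

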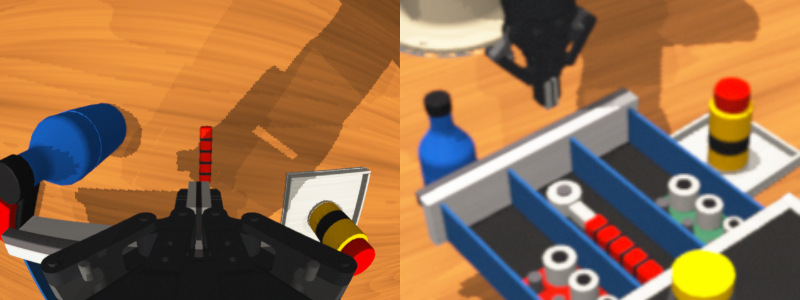

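The fingers stand clear in front of the lip and away from the bottle. Pushing gently now.

>>> step_arm(commands="0 -1.5 0 0 0 0 0;0 -2.5 0 0 0 0 0;0 -3 0 0 0 0 0;0 -3.3 0 0 0 0 0;0 -3.6 0 0 0 0 0;0 -4 0 0 0 0 0;0 -4.5 0 0 0 0 0;0 -5 0 0 0 0 0;0 -5.6 0 0 0 0 0;0 -6.2 0 0 0 0 0;0 -6.8 0 0 0 0 0;0 -7.4 0 0 0 0 0;0 -8 0 0 0 0 0;0 -8.6 0 0 0 0 0;0 -9.2 0 0 0 0 0;0 -9.8 0 0 0 0 0;0 -10.4 0 0 0 0 0;0 -11 0 0 0 0 0;0 -11.6 0 0 0 0 0;0 -12.2 0 0 0 0 0")

```text
time_s: 18.7
eef_pos: [531.6, -26.1, 136.3]
ee_rot: [-0.0, -0.082, 0.997, 0.0]
force: [-3.2, -1.2, 0.3]
grip_width: -0.003
grip_force: 0.8
```

>>> step_arm(commands="0 -0.6 0 0 0 0 0;0 -1.2 0 0 0 0 0;0 -1.8 0 0 0 0 0;0 -2.4 0 0 0 0 0;0 -3 0 0 0 0 0;0 -3.6 0 0 0 0 0;0 -4.2 0 0 0 0 0;0 -4.8 0 0 0 0 0;0 -5.4 0 0 0 0 0;0 -6 0 0 0 0 0;0 -6.6 0 0 0 0 0;0 -7.2 0 0 0 0 0;0 -7.8 0 0 0 0 0;0 -8.4 0 0 0 0 0;0 -8.9 0 0 0 0 0;0 -9.4 0 0 0 0 0;0 -9.7 0 0 0 0 0;0 -10 0 0 0 0 0;0 -10.2 0 0 0 0 0;0 -10.3 0 0 0 0 0")

```text
time_s: 20.37
eef_pos: [632.8, -9.1, 136.2]
ee_rot: [-0.0, -0.083, 0.997, 0.0]
force: [-1.5, -0.6, 1.5]
grip_width: -0.0
grip_force: 0.7
```

>>> step_arm(commands="0 -0.1 0 0 0 0 0;0 -0.2 0 0 0 0 0;0 -0.3 0 0 0 0 0;0 -0.4 0 0 0 0 0;0 -0.5 0 0 0 0 0;0 -0.6 0 0 0 0 0;0 -0.7 0 0 0 0 0;0 -0.8 0 0 0 0 0;0 -0.9 0 0 0 0 0;0 -1 0 0 0 0 0;0 -1.1 0 0 0 0 0;0 -1.2 0 0 0 0 0")

```text
time_s: 21.37
eef_pos: [644.6, -7.2, 136.3]
ee_rot: [-0.0, -0.083, 0.997, 0.0]
force: [-0.6, 0.3, -1.1]
grip_width: 0.001
grip_force: 0.6
```

>>> step_arm(commands="0 -0.1 0 0 0 0 0;0 -0.2 0 0 0 0 0;0 -0.3 0 0 0 0 0;0 -0.4 0 0 0 0 0;0 -0.5 0 0 0 0 0;0 -0.6 0 0 0 0 0")

```text
time_s: 21.87
eef_pos: [649.9, -6.3, 136.3]
ee_rot: [-0.001, -0.083, 0.997, 0.0]
force: [-6.2, -0.8, 1.5]
grip_width: -0.002
grip_force: 3.0
```

>>> step_arm(commands="0 -0.1 0 0 0 0 0;0 -0.2 0 0 0 0 0;0 -0.3 0 0 0 0 0;0 -0.4 0 0 0 0 0")

```text
time_s: 22.2
eef_pos: [654.8, -5.6, 136.4]
ee_rot: [0.001, -0.082, 0.997, -0.0]
force: [-0.3, 0.8, 0.1]
grip_width: -0.003
grip_force: 0.0
```

>>> step_arm(commands="0 -0.1 0 0 0 0 0;0 -0.2 0 0 0 0 0;0 -0.3 0 0 0 0 0;0 -0.4 0 0 0 0 0")

```text
time_s: 22.53
eef_pos: [658.6, -5.0, 136.4]
ee_rot: [0.0, -0.082, 0.997, -0.0]
force: [-0.4, -0.3, 0.0]
grip_width: -0.0
grip_force: 0.0
```

>>> step_arm(commands="0 -0.1 0 0 0 0 0;0 -0.2 0 0 0 0 0;0 -0.3 0 0 0 0 0;0 -0.3 0 0 0 0 0")

```text
time_s: 22.87
eef_pos: [659.1, -4.8, 136.4]
ee_rot: [-0.004, -0.083, 0.997, -0.0]
force: [-17.7, -1.8, 8.9]
grip_width: -0.0
grip_force: 8.6
```

>>> step_arm(commands="0 1 0 0 0 0 0;0 3 0 0 0 0 0;0 6 0 0 0 0 0;0 6 0 -4 0 0 0;0 6 0 -8 0 0 0;0 6 3 -12 0 0 0;0 8 7 -12 0 0 0;0 10 11 -12 0 0 0;0 14 15 -12 0 0 0;0 17 19 -12 0 0 0;0 20 22 -12 0 0 0;0 23 25 -12 0 0 0;0 23 25 -12 0 0 0;0 23 25 -12 0 0 0")

```text
time_s: 24.03
eef_pos: [389.4, 207.1, 256.9]
ee_rot: [0.0, -0.085, 0.996, 0.001]
force: [0.9, -0.9, 1.6]
grip_width: -0.002
grip_force: 0.0
```

```bash
python3 - <<'E'
from h import *
w=save("top","t8");t=save("scene","s8")
cv2.imwrite("pics/m8.png",cv2.hconcat([cv2.resize(w,(400,300))[:,:,::-1],cv2.resize(t,(400,300))[:,:,::-1]]))
for l,z in(("drawer_lip",130),("oil",0),("jar",152),("battery",0),("can_mid",59)):
  print(l,[(round(r["score"],2),atz("top",r["xy"],z)) for r in spot_point("top",l)[:1]])
E
```

```text
drawer_lip [(0.9, array([674.18183124, -66.008112  , 130.        ]))]
oil [(0.8, array([ 405.32689548, -162.75833489,    0.        ]))]
jar [(0.6, array([783.16393328, -86.26589548, 152.        ]))]
battery [(0.93, array([ 536.59271418, -315.67130347,    0.        ]))]
can_mid [(0.73, array([475.39115933, 146.94423532,  59.        ]))]
```

View pics/m8.png

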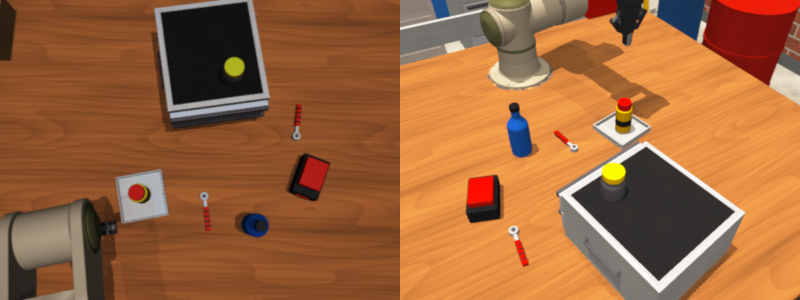

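The drawer is home, the can is upright in the tray, and the bystanders have not moved.

```bash
python3 -c "
from rig import *
print(finish_job())"
```

```text
the job is handed in; nothing more can be done
None
```

The job is handed in, at about 24 s of the 67 s allowed: the spray can stands upright in the tray, the ratchet lies flat in the middle lane, and the drawer was pushed slowly past its catch to a firm stop; the last pictures show the bottle, jar and battery where they were, and both racks lay in the drawer just before I closed it.

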